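Fold up the parts tray and put the heat sink in it

ROBOT

A 7-joint arm with a two-finger parallel gripper is mounted at the origin on the work surface. World frame = base frame: x ahead of the robot, y to its left, z up, the work surface at z = 0. Lengths are in mm, angles in rad, forces in N, time in s.
With the tool pointing down it reaches from about 400 to 750 mm from the base axis. Payload 19.5 kg.
Tool frame: the origin (TCP) lies between the finger pads; the fingertips stand 8 mm ahead of it and the grasp point (between the pads) lies 11 mm behind it; z points along the fingers, y is the line along which they close (so a half turn about z gives the same grasp; the last joint's range is limited). The gripper opens to 85 mm and grips with 20 to 120 N. Pads are 22 mm wide; open, the fingers measure 114 mm over their backs; the gripper's body (76 mm by 85 mm) begins 54 mm behind the grasp point. The pads swing forward as they close: fully open they stand 13 mm farther back than shut.
Start: joints at [1.192, 0.707, -0.028, 1.485, 0.022, 0.951, -0.075], TCP at [190.012, -542.671, 239.268] pointing down, gripper open.
Joint ranges: [-2.71, 2.71], [-0.32, 2.16], [-1.57, 1.52], [0, 2.45], [-1.46, 4.6], [0, 2.02], [-2.83, 2.83]. Speed limits (rad/s): [1.89, 1.89, 2.57, 2.57, 3.01, 3.01, 3.01].

INTERFACE

Orientations are given as a unit quaternion [x, y, z, w].
In Python, from cell import r gives the robot as it stands.
- The arm moves only by the tool arm_command, never from a script. Its argument "targets" is a list of rows, each a list of 3 entries, a list of its own where there are three numbers: the shift along the tool's x, y, z as a fraction of full scale, then the turn about the tool's z as a fraction of full scale, then the opening, from 0 (shut) to 1 (fully open). A call has 1 to 8 rows; each row shifts and turns the commanded pose from where the row before left it, along the tool's axes as they then stand; what a row does not reach is not made up. Full scale, the value 1, is 0.03 m for a shift and 0.1 rad for a turn. A row lasts 1/12 s, in which the tool goes at most 41.7 mm and 7.16 degrees, less where a joint would pass 70% of its speed; a pose out of reach is approached as far as the arm can. A call with a number of a shift or a turn outside -1 to 1 is refused whole. A call with a gripper value outside its range is refused whole. The fingers move at their own pace and stop on an object; "squeeze" is the grip in N (left out, the last holds). Time passes only in rows, so rows that do not move let the fingers close. It gives the time, the measured TCP pose, the force, the opening and the grip force at its end, in the units of the state.
- r.read_state(): the state, without advancing time (a new reading comes with each control period).
- r.camera(name): name is "scene" or "side" or "wrist"; returns a dict with "pixels" (400x640x3 uint8, red, green, blue), "fovy" (degrees; the focal length in pixels is half the picture's height over the tangent of half this angle, whatever the lens; pixels are square), "cx", "cy" (the principal point, pixels), "R" (3x3) and "t" (3): a world point X has camera coordinates R X + t; the wrist camera has in their place "hand_eye" (4x4, takes a point from camera to tool coordinates, whose origin is the TCP and whose axes are the flange's). Camera axes: x right, y down, z forward; pixel columns grow to the right and rows downward; lengths in mm; the calibration is good to about 2 mm. A picture is of the moment at which its call begins: read the wrist's pose just before it. There is no depth.
- r.finish_job(): hands the job in; it is judged then, once.
The state is a dict: "time_s": time; "joints": joint angles; "joint_vel": joint speeds; "joint_torque": joint torques, N m; "ee_pos": TCP position; "tcp_rot": TCP orientation; "ft_force": force on the tool from outside, world axes, zero at the start; "ft_torque": the same for the moment, N m; "width": opening from 0.0 (shut) to 1.0 (fully open); "grip_force": force on a finger pad.
Only numpy, scipy, OpenCV 4.12 (cv2) and the standard library are available. Lean on these libraries where they do the work, as an engineer would, in place of code of your own. Each camera call takes 0.05 s, during which the arm holds its last target. There are 200 camera calls.

TASK

Fold the four walls of the blue tray up until each one stands upright, square to the tray floor. Then put the finned aluminium heat sink into the tray, set down gently and flat on the tray floor with its fins up, and leave it there with all four walls still standing upright. Do not disturb the other things on the bench.

Things in the scene. Friction and masses are not known exactly. Their poses are not given: they have to be found in the camera images.
- tray: blue sheet-metal folding tray, fixed (screwed to the bench) on a brown wooden block 94 x 138 x 28 mm. Origin: centre of the block's underside, on the bench; z up. The flat tray floor is 106 mm along its x and 150 mm along its y, its top 31 mm above the origin. One blue wall is hinged along each of its four edges; the walls splay outwards at the start, overhanging the block
- wall_near (a joint): hinge angle of the wall on the tray's -x edge, a sheet 3 mm thick, 138 mm long along the hinge and 46 mm from hinge axis to the axis of its outer bead: 0 = lying out flat, level with the tray floor; 1.571 = standing upright; it can be overfolded inwards to 2.0. Stiff hinge: it stays where left. Hinge axis: along the floor edge, 53 mm from the tray's centre and 31 mm above the bench
- wall_near_edge (a point): middle of the outer edge of the wall on the tray's -x side, on the axis of the rounded bare-aluminium bead (8 mm diameter) that runs along that edge, 46 mm from the hinge axis
- wall_far (a joint): hinge angle of the wall on the tray's +x edge, a sheet 3 mm thick, 138 mm long along the hinge and 46 mm from hinge axis to the axis of its outer bead: 0 = lying out flat, level with the tray floor; 1.571 = standing upright; it can be overfolded inwards to 2.0. Stiff hinge: it stays where left. Hinge axis: along the floor edge, 53 mm from the tray's centre and 31 mm above the bench
- wall_far_edge (a point): middle of the outer edge of the wall on the tray's +x side, on the axis of the rounded bare-aluminium bead (8 mm diameter) that runs along that edge, 46 mm from the hinge axis
- wall_right (a joint): hinge angle of the wall on the tray's -y edge, a sheet 3 mm thick, 94 mm long along the hinge and 46 mm from hinge axis to the axis of its outer bead: 0 = lying out flat, level with the tray floor; 1.571 = standing upright; it can be overfolded inwards to 2.0. Stiff hinge: it stays where left. Hinge axis: along the floor edge, 75 mm from the tray's centre and 31 mm above the bench
- wall_right_edge (a point): middle of the outer edge of the wall on the tray's -y side, on the axis of the rounded bare-aluminium bead (8 mm diameter) that runs along that edge, 46 mm from the hinge axis
- wall_left (a joint): hinge angle of the wall on the tray's +y edge, a sheet 3 mm thick, 94 mm long along the hinge and 46 mm from hinge axis to the axis of its outer bead: 0 = lying out flat, level with the tray floor; 1.571 = standing upright; it can be overfolded inwards to 2.0. Stiff hinge: it stays where left. Hinge axis: along the floor edge, 75 mm from the tray's centre and 31 mm above the bench
- wall_left_edge (a point): middle of the outer edge of the wall on the tray's +y side, on the axis of the rounded bare-aluminium bead (8 mm diameter) that runs along that edge, 46 mm from the hinge axis
- heat_sink: bare aluminium heat sink, 80 mm along x, 50 mm along y, 38 mm high, about 0.16 kg: an 8 mm base plate with six upright fins that run along x; the two outer fins are flush with its sides. Origin: centre of its underside; z up. Stands fins up on the bench
- transformer: bystander: mains transformer, black steel core with yellow winding, 66 x 54 x 56 mm, origin under its centre
- speaker: bystander: round black loudspeaker, 90 mm across, 38 mm high, lying cone up, origin under its centre
- screwdriver: bystander: screwdriver with red handle, 190 mm long, lying on the bench
- jar: bystander: glass jar of screws with yellow lid, 72 mm across, 85 mm high, origin under its centre
- radio_panel: bystander: grey plastic radio back panel with slots, 120 x 200 x 12 mm, lying flat, origin under its centre
- multimeter: bystander: yellow multimeter, 150 x 75 x 39 mm, lying face up, origin under its centre

How it is judged:
By the outcome, as a careful person would: the job done as asked, in the order asked, and still so for the second after the job is handed in, with the robot touching nothing.
It also fails if it takes over 72 s, if anything falls off the work surface, if the arm or the gripper's body presses on something with over 40 N, if the wrist force passes 120 N, or if a joint passes its speed limit or range.

## Working session

There is one attempt and no reset: what is moved stays moved. The work goes in short steps, Python scripts to look and compute and a tool call to move; the robot and the scene stay as the last step left them, time stands still between calls to the robot, and variables do not carry over. Pictures are saved under pics/ and viewed, at most 10 in all, crops included, and the job is handed in when it is done.

Besides the shell and the picture viewer there is one more tool, called after "Emit:" as name(argument=value, ...) on one line, values as JSON. arm_command: Moves the arm, as the interface text tells. Shift numbers are shares of 0.03 m and turn numbers shares of 0.1 rad, none past 1 either way. Its arguments: {"type":"object","properties":{"targets":{"type":"array"},"squeeze":{"type":"number"}},"required":["targets"]}

```bash
mkdir -p pics; ls; python3 - <<'E'
from cell import r
import cv2
s=r.read_state(); print({k:s[k] for k in('time_s','ee_pos','tcp_rot','ft_force','width')})
for n in('scene','side'):
    c=r.camera(n); print(n,c['fovy'],c['cx'],c['cy'],c['R'],c['t'])
    cv2.imwrite(f'pics/{n}0.png',cv2.resize(c['pixels'][:,:,::-1],(800,500),interpolation=cv2.INTER_CUBIC))
E
```

```text
pics
{'time_s': 0.0, 'ee_pos': array([ 189.93044754, -542.44719223,  238.82840067]), 'tcp_rot': array([ 9.85851714e-01,  1.67618864e-01, -1.14201986e-04, -5.49094042e-04]), 'ft_force': array([ 0.24549051,  1.01411827, -1.20626964]), 'width': 0.9999188741566978}
scene 47.24400945528497 307.1508984837047 189.86673047282375 [[ 0.8350766   0.55008823  0.00707226]
 [ 0.46168889 -0.69377319 -0.55274057]
 [-0.29914954  0.46484589 -0.83332338]] [-459.54443479 -280.25597406 1625.72127303]
side 46.23947260171577 319.01764430936004 205.12648681105225 [[-0.97984497 -0.19911062 -0.01608697]
 [-0.10616751  0.58728968 -0.80238351]
 [ 0.16921079 -0.78450353 -0.59659192]] [ 584.7381185   160.40484593 1399.0466306 ]
```

View pics/scene0.png

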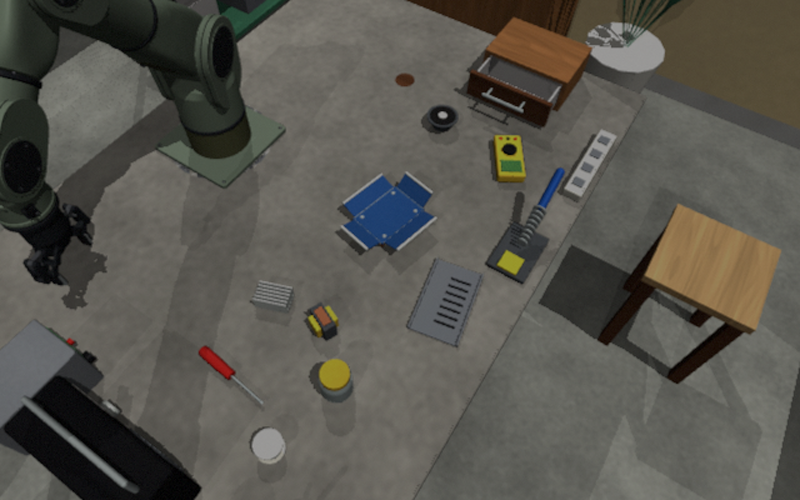

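View pics/side0.png

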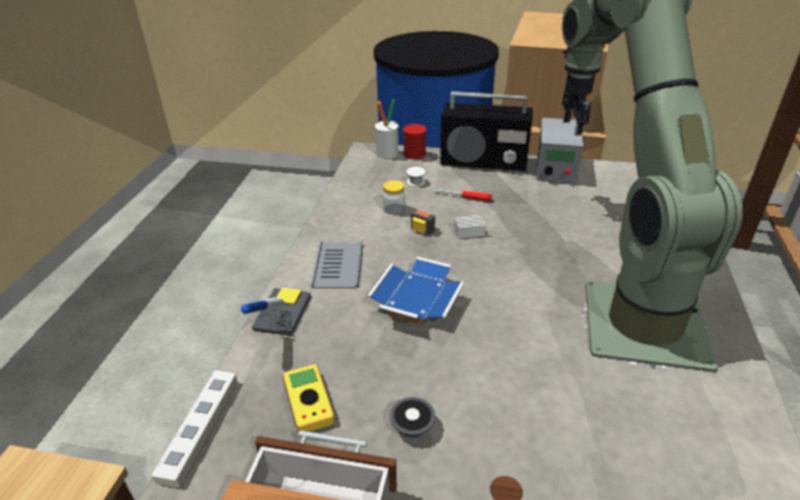

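The scene view shows the tray at about (388,215), the heat sink at (272,294) and the transformer at (322,320), in 800-px coordinates. The side view shows the tray at (417,290) and the heat sink at (470,226). Next I'll enlarge both objects from both cameras.

```bash
python3 - <<'E'
from cell import r
import cv2,numpy as np
out=np.zeros((600,800,3),np.uint8)
P={'scene':[(262,132,100,75,4,0,0),(190,216,66,50,6,0,1)],'side':[(286,200,100,75,4,1,0),(350,165,66,50,6,1,1)]}
for n,L in P.items():
    im=r.camera(n)['pixels'][:,:,::-1]
    cv2.imwrite(f'pics/raw_{n}.png',im)
    for x,y,w,h,s,i,j in L:
        c=cv2.resize(im[y:y+h,x:x+w],(400,300),interpolation=cv2.INTER_CUBIC); 
        for k in range(0,w):
            if (x+k)%10==0:
                X=int((k+.5)*400/w); cv2.line(c,(X,0),(X,6),(0,255,255),1); cv2.putText(c,str(x+k),(X-9,16),0,.33,(0,255,255))
        for k in range(0,h):
            if (y+k)%10==0:
                Y=int((k+.5)*300/h); cv2.line(c,(0,Y),(6,Y),(0,255,255),1); cv2.putText(c,str(y+k),(8,Y+4),0,.33,(0,255,255))
        out[j*300:j*300+300,i*400:i*400+400]=c
cv2.imwrite('pics/m1.png',out)
E
```

```text
(no output)
```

View pics/m1.png

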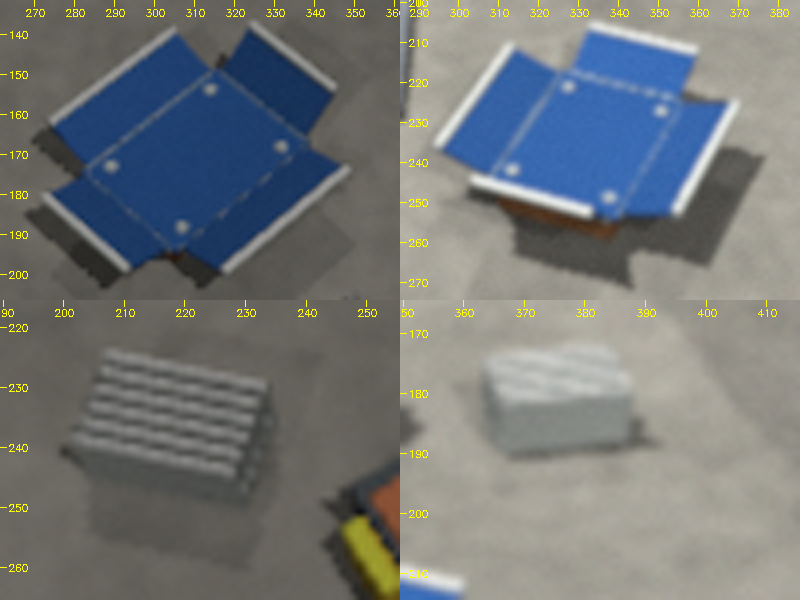

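```bash
cat > h.py <<'E'
import numpy as np
from scipy.optimize import least_squares
from scipy.spatial.transform import Rotation as Ro
from cell import r
def proj(c,X):
    p=np.atleast_2d(X)@np.array(c['R']).T+c['t']; f=200/np.tan(np.radians(c['fovy'])/2)
    return p[:,:2]/p[:,2:]*f+[c['cx'],c['cy']]
def rz(a): return np.array([[np.cos(a),-np.sin(a),0],[np.sin(a),np.cos(a),0],[0,0,1]])
def bead(w,th,e):  # w: near far right left, e=-1,0,1
    d=dict(near=(-1,0),far=(1,0),right=(0,-1),left=(0,1))[w]; c=np.cos(th)*46;s=31+np.sin(th)*46
    return np.array([d[0]*(53+c)+(e*47 if d[0]==0 else 0), d[1]*(75+c)+(e*69 if d[1]==0 else 0), s])
E
python3 - <<'E'
from h import *
sc,sd=r.camera('scene'),r.camera('side')
W=['near','far','right','left']
px=lambda o,s,p:np.array([o[0]+p[0]/s[0]-.5,o[1]+p[1]/s[1]-.5])
T1=lambda p:px((262,132),(4,4),p);T2=lambda p:px((286,200),(4,4),p)
H1=lambda p:px((190,216),(6.06,6),p);H2=lambda p:px((350,165),(6.06,6),p)
obs=[]
for k,p in {('f',-53,75):(215,70),('f',53,75):(308,140),('f',53,-75):(175,250),('f',-53,-75):(85,172),
 ('near',-1):(50,123),('near',1):(175,30),('left',-1):(250,25),('left',1):(335,90),('far',-1):(225,270),('far',1):(348,168),('right',-1):(45,195),('right',1):(128,268)}.items(): obs.append((sc,k,T1(p)))
for k,p in {('f',53,-75):(170,70),('f',-53,-75):(280,100),('f',-53,75):(215,218),('far',1):(37,145),('far',-1):(112,45),('right',1):(190,25),('right',-1):(297,50),('near',1):(277,212),('near',-1):(337,102),('left',1):(73,180),('left',-1):(193,213)}.items(): obs.append((sd,k,T2(p)))
def res(q):
    o=[]
    for c,k,p in obs:
        X=np.array([k[1],k[2],31]) if k[0]=='f' else bead(k[0],q[3+W.index(k[0])],k[1])
        o.append(proj(c,rz(q[2])@X+[q[0],q[1],0])-p)
    return np.ravel(o)
s=least_squares(res,[500,0,0,.3,.3,.3,.3],loss='soft_l1')
print('tray',s.x.round(3));print(res(s.x).reshape(-1,2).round(1).tolist())
ho=[(sc,(-40,25,38),H1((108,50))),(sc,(40,25,38),H1((268,82))),(sc,(40,-25,38),H1((235,178))),(sc,(-40,-25,38),H1((78,142))),
(sd,(40,-25,38),H2((85,60))),(sd,(-40,-25,38),H2((205,45))),(sd,(-40,25,38),H2((230,85))),(sd,(40,25,38),H2((100,105))),(sd,(40,25,0),H2((108,158))),(sd,(-40,25,0),H2((230,145)))]
rh=lambda q:np.ravel([proj(c,rz(q[2])@np.array(X)+[q[0],q[1],0])-p for c,X,p in ho])
h=least_squares(rh,[350,-200,.3],loss='soft_l1');print('hs',h.x.round(3),rh(h.x).reshape(-1,2).round(1).tolist())
def gp(c,uv,z):
    f=200/np.tan(np.radians(c['fovy'])/2);R=np.array(c['R']);d=R.T@np.array([(uv[0]-c['cx'])/f,(uv[1]-c['cy'])/f,1]);o=-R.T@np.array(c['t']);return (o+d*(z-o[2])/d[2]).round()
for n,u,z in(('transf',(322,320),50),('jar',(335,375),85),('panel',(445,300),12),('scrdr',(215,362),15),('speaker',(442,118),38)):print(n,gp(sc,np.array(u)*.8,z))
E
```

```text
tray [ 5.47989e+02  2.34590e+01 -2.11000e-01  3.55000e-01  3.52000e-01
  3.85000e-01  7.61000e-01]
[[0.3, -0.7], [0.6, 0.5], [0.2, 0.6], [-0.9, -0.1], [-0.2, 0.2], [-0.2, -0.1], [0.3, -0.1], [0.4, 0.0], [-0.7, 0.2], [-0.2, -0.4], [0.1, -0.1], [0.4, 0.1], [-1.6, -0.3], [1.6, 0.0], [0.5, 0.1], [0.2, 0.5], [-0.1, 0.1], [0.0, -0.1], [0.2, 0.2], [-0.4, 0.1], [-0.2, -0.0], [0.2, -0.2], [-0.1, -0.1]]
hs [ 4.51705e+02 -3.16052e+02  3.78000e-01] [[0.1, 0.2], [0.2, -0.2], [0.5, -0.9], [-0.6, -0.2], [-0.6, -0.4], [0.7, -0.3], [0.5, 0.4], [0.4, -0.4], [-1.4, -0.6], [-0.2, -0.9]]
transf [ 592. -313.   50.]
jar [ 700. -408.   85.]
panel [ 787. -101.   12.]
scrdr [ 446. -510.   15.]
speaker [495. 384.  38.]
```

Emit:
arm_command(targets=[[[0,0,0],0.913,1],[[0,0,0],0.913,1],[[0,0,0],0.913,1],[[0,0,0],0.913,1],[[0,0,0],0.913,1],[[0,0,0],0.913,1]])

```text
time_s: 0.8
ee_pos: [190.0, -542.6, 239.2]
tcp_rot: [0.994, -0.108, -0.0, -0.0]
ft_force: [0.0, -0.6, 0.1]
width: 1.0
grip_force: 0.0
```

Emit:
arm_command(targets=[[[0.386,-0.9,0],0,1],[[0.386,-0.9,0],0,1],[[0.386,-0.9,0],0,1],[[0.386,-0.9,0],0,1],[[0.386,-0.9,0],0,1],[[0.386,-0.9,0],0,1],[[0.386,-0.9,0],0,1],[[0.386,-0.9,0],0,1]])

```text
time_s: 1.47
ee_pos: [326.5, -349.6, 239.3]
tcp_rot: [0.994, -0.105, 0.0, -0.0]
ft_force: [0.6, 0.2, 0.4]
width: 0.999
grip_force: 0.0
```

Emit:
arm_command(targets=[[[0.386,-0.9,0],0,1],[[0.386,-0.9,0],0,1],[[0.386,-0.9,0],0,1],[[0.386,-0.9,0],0,1],[[0.386,-0.9,0],0,1],[[0.386,-0.9,0],0,1],[[0.386,-0.9,0],0,1],[[0.386,-0.9,0],0,1]])

```text
time_s: 2.13
ee_pos: [462.4, -157.7, 239.4]
tcp_rot: [0.994, -0.105, 0.0, -0.0]
ft_force: [0.7, -0.4, -0.7]
width: 1.003
grip_force: 0.0
```

```bash
cat >> h.py <<'E'
TR=np.array([548,23.5]);TY=-0.211
def st():
    s=r.read_state();q=s['tcp_rot'];phi=2*np.arctan2(q[1],q[0]);p=s['ee_pos']
    t=rz(-TY)@np.array([p[0]-TR[0],p[1]-TR[1],0])
    print('t',round(s['time_s'],2),'tray xy',t[:2].round(1),'z',round(p[2],1),'phi',round((phi+np.pi)%(2*np.pi)-np.pi,4),'tilt',np.round(q[2:],4),'F tray',(rz(-TY)@np.array(s['ft_force'])).round(1),'w',round(s['width'],3),'g',s['grip_force'],'j',np.round(s['joints'],2))
    return s
E
python3 -c "from h import *;st()"
```

```text
t 2.13 tray xy [ -45.8 -195.1] z 239.4 phi -0.2109 tilt [ 0.0001 -0.    ] F tray [ 0.7 -0.2 -0.7] w 1.003 g 0.0 j [ 0.13  0.59  0.23  1.8  -0.18  0.77 -1.33]
```

Emit:
arm_command(targets=[[[0.382,-0.885,0.3],0,1],[[0.382,-0.885,0.3],0,1],[[0.382,-0.885,0.3],0,1],[[0.382,-0.885,0.3],0,1],[[0,0,0.9],0,1],[[0,0,0.9],0,1],[[0,0,0.9],0,1],[[0,0,0.9],0,1]])

```text
time_s: 2.8
ee_pos: [528.7, -64.6, 94.1]
tcp_rot: [0.994, -0.105, 0.0, -0.0]
ft_force: [1.2, -0.6, -0.2]
width: 1.001
grip_force: 0.0
```

```bash
python3 - <<'E'
from h import *
import cv2
st()
c=r.camera('side');im=c['pixels'][150:275,240:400,::-1]
cv2.imwrite('pics/s1.png',cv2.resize(im,(768,600),interpolation=cv2.INTER_CUBIC))
E
```

```text
t 2.8 tray xy [ -0.4 -90.2] z 94.1 phi -0.2107 tilt [ 0.0001 -0.    ] F tray [ 1.3 -0.3 -0.2] w 1.001 g 0.0 j [-0.02  0.87  0.16  1.79 -0.27  0.5  -1.47]
```

View pics/s1.png

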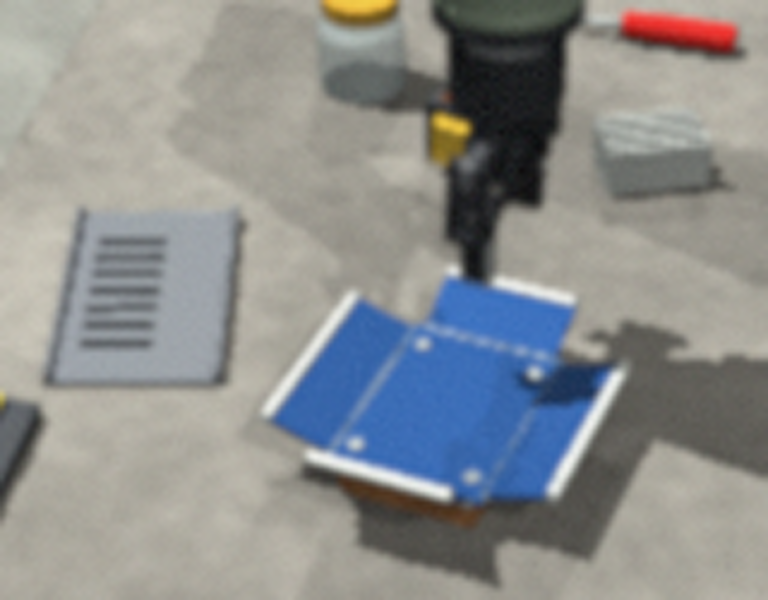

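The gripper is over the right wall with no contact; its finger tip is at about (478,280). I'll descend and push inward and up.

Emit:
arm_command(targets=[[[0,0,0.8],0,1],[[0,0,0.8],0,1],[[0,0,0.4],0,1],[[0,0,0],0,1],[[0,-0.2,0],0,1],[[0,-0.2,0],0,1],[[0,0,0],0,1]])

```text
time_s: 3.43
ee_pos: [532.0, -52.5, 36.7]
tcp_rot: [0.994, -0.105, 0.001, 0.0]
ft_force: [0.3, -0.6, 0.2]
width: 1.004
grip_force: 0.0
```

```bash
python3 -c "from h import *;st()"
```

```text
t 3.43 tray xy [  0.2 -77.7] z 36.7 phi -0.2105 tilt [0.0008 0.0003] F tray [ 0.4 -0.5  0.2] w 1.004 g 0.0012486443665693514 j [-0.03  0.98  0.13  1.81 -0.29  0.37 -1.47]
```

Emit:
arm_command(targets=[[[0,0,0.12],0,1],[[0,-0.1,0],0,1],[[0,-0.1,-0.1],0,1],[[0,-0.1,-0.15],0,1],[[0,-0.1,-0.15],0,1],[[0,-0.1,-0.13],0,1]])

```text
time_s: 3.93
ee_pos: [534.4, -42.6, 49.1]
tcp_rot: [0.994, -0.107, 0.001, 0.003]
ft_force: [-7.3, -25.7, 19.7]
width: 1.001
grip_force: 13.4
```

```bash
python3 -c "from h import *;st()"
```

```text
t 3.93 tray xy [  0.5 -67.4] z 49.1 phi -0.2148 tilt [0.0009 0.0027] F tray [ -1.8 -26.6  19.7] w 1.001 g 13.360167145729065 j [-0.06  0.96  0.15  1.8  -0.3   0.4  -1.49]
```

Emit:
arm_command(targets=[[[0,-0.1,-0.15],0,1],[[0,-0.15,-0.12],0,1],[[0,-0.15,-0.12],0,1],[[0,-0.15,-0.1],0,1],[[0,-0.15,-0.06],0,1],[[0,0,0],0,1]])

```text
time_s: 4.43
ee_pos: [539.1, -16.4, 64.5]
tcp_rot: [0.995, -0.105, 0.0, -0.0]
ft_force: [-0.0, 0.1, 0.7]
width: 1.001
grip_force: 0.0
```

```bash
python3 -c "from h import *;st()"
```

```text
t 4.43 tray xy [ -0.3 -40.9] z 64.5 phi -0.2096 tilt [ 0.0003 -0.0005] F tray [-0.1  0.1  0.7] w 1.001 g 0.0 j [-0.11  0.93  0.16  1.78 -0.3   0.45 -1.52]
```

Emit:
arm_command(targets=[[[0,0,-0.7],0,1],[[0,0,-0.7],0,1],[[0,0.57,0],0,0.4],[[0,0.57,0],0,0.4],[[0,0,0],0,0.4],[[0,0,0],0,0.4]], squeeze=30)

```text
time_s: 4.93
ee_pos: [531.5, -51.7, 106.0]
tcp_rot: [0.994, -0.106, -0.0, -0.0]
ft_force: [0.4, 0.3, 0.0]
width: 0.46
grip_force: 0.0
```

```bash
python3 - <<'E'
from h import *
import cv2
st()
o=[]
for n,(x,y) in(('side',(270,150)),('scene',(250,110))):
    c=r.camera(n);o.append(cv2.resize(c['pixels'][y:y+110,x:x+120,::-1],(400,367),interpolation=cv2.INTER_CUBIC))
    print(n,[(w,((proj(c,rz(TY)@bead(w,1.571,0)+[*TR,0])[0]-[x,y])*400/120).round()) for w in('right','left')])
cv2.imwrite('pics/s2.png',np.hstack(o))
E
```

```text
t 4.93 tray xy [ -0.4 -77. ] z 106.0 phi -0.2121 tilt [-0.0002 -0.0002] F tray [0.3 0.4 0. ] w 0.46 g 0.0 j [-0.06  0.86  0.18  1.78 -0.27  0.53 -1.48]
side [('right', array([239., 197.])), ('left', array([177., 293.]))]
scene [('right', array([144., 219.])), ('left', array([259., 129.]))]
```

View pics/s2.png

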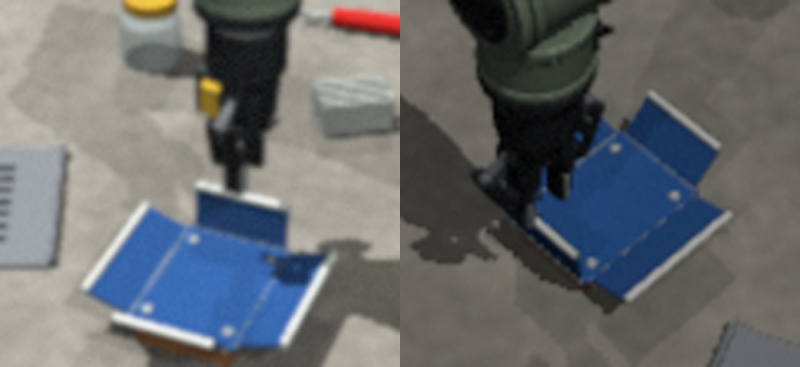

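The right wall is near upright: its bead is at (242,196) against a predicted (239,197). Next I'll clamp it to set it square.

Emit:
arm_command(targets=[[[0,-0.05,0.5],0,0.4],[[0,0,0.55],0,0.4],[[0,0,0],0,0.4],[[0,0,0],0,0],[[0,0,0],0,0],[[0,0,0],0,0],[[0,0,0],0,0],[[0,0,0],0,0]], squeeze=30)

```text
time_s: 5.7
ee_pos: [532.2, -49.8, 75.3]
tcp_rot: [0.994, -0.105, 0.0, -0.0]
ft_force: [-2.0, -0.8, 8.1]
width: 0.075
grip_force: 29.9
```

```bash
python3 -c "from h import *;st()"
```

```text
t 5.7 tray xy [ -0.1 -75. ] z 75.3 phi -0.211 tilt [ 0.0004 -0.0001] F tray [-1.8 -1.2  8.1] w 0.075 g 29.861034750938416 j [-0.05  0.91  0.16  1.8  -0.29  0.46 -1.48]
```

Emit:
arm_command(targets=[[[0,0,0],0,0.4],[[0,0,0],0,0.4],[[0,0,0],0,0.4],[[0,0,-0.8],0,0.4],[[0,0,-0.8],0,0.4],[[0,-0.86,0],0,1],[[0,-0.86,0],0,1],[[0,-0.86,0],0,1]])

```text
time_s: 6.37
ee_pos: [548.5, 26.8, 123.1]
tcp_rot: [0.994, -0.106, 0.0, -0.0]
ft_force: [0.2, 0.1, -0.3]
width: 0.808
grip_force: 0.0
```

Emit:
arm_command(targets=[[[0,-0.86,0],0,1],[[0,-0.86,0],0,1],[[0,-0.86,0],0,1],[[0,0,0.3],0,1],[[0,0,0.9],0,1],[[0,0,0.9],0,1],[[0,0,0.7],0,1],[[0,0,0],0,1]])

```text
time_s: 7.03
ee_pos: [562.6, 101.2, 35.2]
tcp_rot: [0.994, -0.105, -0.002, 0.001]
ft_force: [-0.8, -0.8, 0.0]
width: 0.997
grip_force: 0.0
```

```bash
python3 -c "from h import *;st()"
```

```text
t 7.03 tray xy [-2. 79.] z 35.2 phi -0.2111 tilt [-0.0024  0.0006] F tray [-0.7 -1.   0. ] w 0.997 g 0.0 j [-0.33  1.02  0.2   1.67 -0.35  0.5  -1.7 ]
```

Emit:
arm_command(targets=[[[0,0.25,0],0,1],[[0,0.15,0],0,1],[[0,0.15,-0.2],0,1],[[0,0.15,-0.2],0,1],[[0,0.15,-0.18],0,1],[[0,0.15,-0.15],0,1],[[0,0.15,-0.1],0,1],[[0,0.1,-0.08],0,1]])

```text
time_s: 7.7
ee_pos: [556.5, 64.1, 66.6]
tcp_rot: [0.994, -0.106, 0.0, -0.0]
ft_force: [0.2, 1.3, -0.8]
width: 1.003
grip_force: 0.8
```

Emit:
arm_command(targets=[[[0,0,0],0,1]])

```text
time_s: 7.78
ee_pos: [556.6, 64.0, 66.5]
tcp_rot: [0.994, -0.106, 0.0, 0.0]
ft_force: [0.2, -0.1, 1.0]
width: 1.005
grip_force: 0.0
```

```bash
python3 -c "from h import *;st()"
```

```text
t 7.78 tray xy [-0.1 41.4] z 66.5 phi -0.2118 tilt [0.0002 0.0001] F tray [ 0.3 -0.1  1. ] w 1.005 g 0.0 j [-0.27  0.95  0.2   1.71 -0.33  0.52 -1.65]
```

Emit:
arm_command(targets=[[[0,0,-0.7],0,1],[[0,0,-0.7],0,1],[[0,-0.56,0],0,0.4],[[0,-0.56,0],0,0.4],[[0,0,0],0,0.4],[[0,0,0],0,0.4],[[0,0,0],0,0.4]])

```text
time_s: 8.37
ee_pos: [563.4, 97.1, 107.7]
tcp_rot: [0.994, -0.105, -0.0, 0.0]
ft_force: [0.1, -0.1, -0.6]
width: 0.397
grip_force: 0.0
```

```bash
python3 - <<'E'
from h import *
import cv2
st()
o=[]
for n,(x,y) in(('side',(270,150)),('scene',(250,110))):
    c=r.camera(n);o.append(cv2.resize(c['pixels'][y:y+110,x:x+120,::-1],(400,367),interpolation=cv2.INTER_CUBIC))
    print(n,[(w,((proj(c,rz(TY)@bead(w,1.571,e)+[*TR,0])[0]-[x,y])*400/120).round()) for w in('right','left') for e in (-1,1)])
cv2.imwrite('pics/s3.png',np.hstack(o))
E
```

```text
t 8.37 tray xy [-0.4 75.1] z 107.7 phi -0.2113 tilt [-0.0002  0.0003] F tray [ 0.1 -0.1 -0.6] w 0.397 g 0.0 j [-0.35  0.9   0.24  1.64 -0.32  0.64 -1.72]
side [('right', array([286., 209.])), ('right', array([193., 186.])), ('left', array([227., 306.])), ('left', array([128., 279.]))]
scene [('right', array([109., 189.])), ('right', array([180., 250.])), ('left', array([224., 101.])), ('left', array([296., 157.]))]
```

View pics/s3.png

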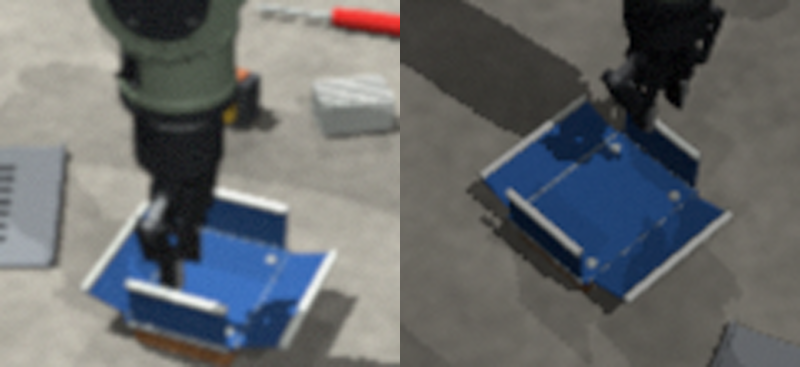

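Emit:
arm_command(targets=[[[0,0,0.55],0,0.4],[[0,0,0.53],0,0.4],[[0,0,0],0,0.4],[[0,0,0],0,0],[[0,0,0],0,0],[[0,0,0],0,0],[[0,0,0],0,0],[[0,0,0],0,0]], squeeze=30)

```text
time_s: 9.13
ee_pos: [563.9, 97.6, 76.4]
tcp_rot: [0.994, -0.105, 0.001, -0.0]
ft_force: [-2.5, -0.5, 8.3]
width: 0.079
grip_force: 29.8
```

Emit:
arm_command(targets=[[[0,0,0],0,0.4],[[0,0,0],0,0.4],[[0,0,0],0,0.4],[[0,0,-0.8],0,0.4],[[0,0,-0.8],0,0.4],[[0,0,0],-0.98,1],[[0,0,0],-0.98,1],[[0,0,0],-0.98,1]])

```text
time_s: 9.8
ee_pos: [563.7, 97.8, 123.9]
tcp_rot: [0.999, 0.044, 0.0, -0.0]
ft_force: [0.4, -0.2, -0.5]
width: 0.812
grip_force: 0.0
```

Emit:
arm_command(targets=[[[0,0,0],-0.98,1],[[0,0,0],-0.98,1],[[0,0,0],-0.98,1],[[0,0,0],-0.98,1],[[0,0,0],-0.98,1],[[0,0,0],-0.98,1],[[0,0,0],-0.98,1],[[0,0,0],-0.98,1]])

```text
time_s: 10.47
ee_pos: [563.6, 97.6, 123.6]
tcp_rot: [0.906, 0.422, 0.0, 0.0]
ft_force: [0.9, -0.2, -0.2]
width: 1.003
grip_force: 0.0
```

Emit:
arm_command(targets=[[[0,0,0],-0.98,1],[[0,0,0],-0.98,1],[[0,0,0],-0.98,1],[[0,0,0],-0.98,1],[[0,0,0],-0.98,1],[[0,0,0],0,1]])

```text
time_s: 10.97
ee_pos: [563.6, 97.4, 123.5]
tcp_rot: [0.777, 0.629, 0.0, -0.0]
ft_force: [-0.3, 0.6, 0.3]
width: 1.004
grip_force: 0.0
```

```bash
python3 -c "from h import *;st()"
```

```text
t 10.97 tray xy [-0.2 75.6] z 123.5 phi 1.3617 tilt [ 0.     -0.0001] F tray [-0.4  0.5  0.3] w 1.004 g 0.0 j [-0.13  0.86 -0.18  1.62  0.22  0.68 -0.64]
```

Emit:
arm_command(targets=[[[-0.84,-0.75,0],0,1],[[-0.84,-0.75,0],0,1],[[-0.84,-0.75,0],0,1],[[0,0,0.8],0,1],[[0,0,0.8],0,1],[[0,0,0.8],0,1],[[0,0,0.6],0,1],[[0,0,0],0,1]])

```text
time_s: 11.63
ee_pos: [480.5, 38.0, 31.0]
tcp_rot: [0.779, 0.626, -0.002, -0.001]
ft_force: [0.6, 0.2, -0.7]
width: 1.006
grip_force: 0.0
```

```bash
python3 -c "from h import *;st()"
```

```text
t 11.63 tray xy [-69.1   0.1] z 31.0 phi 1.3539 tilt [-0.0016 -0.0007] F tray [ 0.5  0.3 -0.7] w 1.006 g 0.0 j [-0.1   0.95 -0.08  1.99  0.31  0.22 -0.66]
```

Emit:
arm_command(targets=[[[0,0.2,0],0,1],[[0,0.15,0],0,1],[[0,0.07,-0.08],0,1],[[0,0.08,-0.15],0,1],[[0,0.08,-0.17],0,1],[[0,0.1,-0.17],0,1],[[0,0.12,-0.15],0,1],[[0,0.15,-0.12],0,1]])

```text
time_s: 12.3
ee_pos: [509.7, 32.0, 59.8]
tcp_rot: [0.779, 0.627, 0.0, 0.0]
ft_force: [-6.9, 3.7, 6.2]
width: 1.0
grip_force: 3.9
```

```bash
python3 -c "from h import *;st()"
```

```text
t 12.3 tray xy [-39.2   0.3] z 59.8 phi 1.3566 tilt [0.0001 0.    ] F tray [-7.5  2.1  6.2] w 1.0 g 3.8643331825733185 j [-0.05  0.91 -0.13  1.88  0.3   0.37 -0.63]
```

Emit:
arm_command(targets=[[[0,0.13,0],0,1],[[0,0.13,0],0,1],[[0,0.13,-0.03],0,1],[[0,0.13,-0.03],0,1],[[0,0.14,0],0,1],[[0,0,0],0,1],[[0,0,0],0,1]])

```text
time_s: 12.88
ee_pos: [529.1, 27.8, 60.5]
tcp_rot: [0.779, 0.628, 0.0, 0.0]
ft_force: [0.9, -0.8, 0.4]
width: 1.002
grip_force: 0.0
```

```bash
python3 -c "from h import *;st()"
```

```text
t 12.88 tray xy [-19.4   0.2] z 60.5 phi 1.3567 tilt [0.0003 0.0001] F tray [ 1.1 -0.6  0.4] w 1.002 g 0.0 j [-0.03  0.92 -0.15  1.81  0.29  0.43 -0.61]
```

Emit:
arm_command(targets=[[[0,0,-0.78],0,1],[[0,0,-0.78],-0.03,1],[[0,-0.56,0],0,0.4],[[0,-0.56,0],0,0.4],[[0,0,0],0,0.4],[[0,0,0],0,0.4],[[0,0,0],0,0.4],[[0,0,0.4],0,0.4]])

```text
time_s: 13.55
ee_pos: [497.2, 34.8, 96.4]
tcp_rot: [0.778, 0.629, 0.001, 0.001]
ft_force: [-0.2, 0.6, -0.1]
width: 0.402
grip_force: 0.0
```

```bash
python3 - <<'E'
from h import *
import cv2
st()
o=[]
for n,(x,y) in(('side',(270,150)),('scene',(250,110))):
    c=r.camera(n);o.append(cv2.resize(c['pixels'][y:y+110,x:x+120,::-1],(400,367),interpolation=cv2.INTER_CUBIC))
    print(n,[(w,((proj(c,rz(TY)@bead(w,1.571,e)+[*TR,0])[0]-[x,y])*400/120).round()) for w in('near',) for e in (-1,1)])
cv2.imwrite('pics/s4.png',np.hstack(o))
E
```

```text
t 13.55 tray xy [-52.1   0.4] z 96.4 phi 1.3595 tilt [0.0012 0.0007] F tray [-0.3  0.6 -0.1] w 0.402 g 0.0 j [-0.05  0.83 -0.16  1.91  0.29  0.42 -0.63]
side [('near', array([290., 214.])), ('near', array([236., 304.]))]
scene [('near', array([109., 182.])), ('near', array([215., 101.]))]
```

View pics/s4.png

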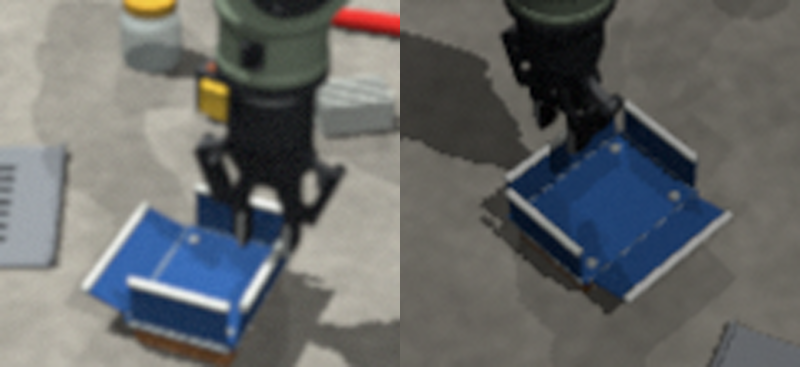

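The near wall's bead runs about (240,306) to (285,240), as predicted for upright. I'll clamp it, then go on to the far wall.

Emit:
arm_command(targets=[[[0,0,0.4],0,0.4],[[0,0,0.3],0,0.4],[[0,0,0],0,0.4],[[0,0,0],0,0],[[0,0,0],0,0],[[0,0,0],0,0],[[0,0,0],0,0],[[0,0,0],0,0]], squeeze=30)

```text
time_s: 14.32
ee_pos: [495.9, 34.9, 74.7]
tcp_rot: [0.778, 0.629, 0.0, 0.0]
ft_force: [-2.0, 1.1, 6.1]
width: 0.077
grip_force: 29.7
```

```bash
python3 -c "from h import *;st()"
```

```text
t 14.32 tray xy [-53.3   0.3] z 74.7 phi 1.3599 tilt [0.0002 0.    ] F tray [-2.2  0.7  6.1] w 0.077 g 29.737570881843567 j [-0.06  0.87 -0.14  1.93  0.3   0.37 -0.64]
```

Emit:
arm_command(targets=[[[0,0,0],0,0.4],[[0,0,0],0,0.4],[[0,0,0],0,0.4],[[0,0,-0.8],0,0.4],[[0,0,-0.8],0,0.4],[[0,0.82,0],0,1],[[0,0.82,0],0,1],[[0,0.82,0],0,1]])

```text
time_s: 14.98
ee_pos: [569.2, 19.2, 123.0]
tcp_rot: [0.778, 0.629, 0.0, 0.0]
ft_force: [-1.0, -0.4, 0.2]
width: 0.81
grip_force: 0.0
```

Emit:
arm_command(targets=[[[0,0.8,0],0,1],[[0,0.8,0],0,1],[[0,0,0],0,1],[[0,0,0],0,1]])

```text
time_s: 15.32
ee_pos: [615.1, 9.2, 121.8]
tcp_rot: [0.778, 0.629, -0.0, -0.0]
ft_force: [-0.2, 0.2, 0.2]
width: 0.998
grip_force: 0.0
```

```bash
python3 -c "from h import *;st()"
```

```text
t 15.32 tray xy [68.6  0.1] z 121.8 phi 1.3594 tilt [-0.0001 -0.0002] F tray [-0.2  0.1  0.2] w 0.998 g 0.0 j [ 0.04  0.92 -0.23  1.45  0.25  0.8  -0.49]
```

Emit:
arm_command(targets=[[[0,0,0.85],0,1],[[0,0,0.85],0,1],[[0,0,0.85],0,1],[[0,0,0.5],0,1],[[0,0,0],0,1],[[0,0,0],0,1]])

```text
time_s: 15.82
ee_pos: [614.4, 9.7, 31.0]
tcp_rot: [0.777, 0.629, -0.0, -0.0]
ft_force: [0.6, 0.0, 1.2]
width: 0.997
grip_force: 0.0
```

Emit:
arm_command(targets=[[[0,-0.2,0],0,1],[[0,-0.15,0],0,1],[[0,-0.07,-0.06],0,1],[[0,-0.08,-0.13],0,1],[[0,-0.08,-0.15],0,1],[[0,-0.1,-0.15],0,1],[[0,-0.12,-0.13],0,1],[[0,-0.15,-0.12],0,1]])

```text
time_s: 16.48
ee_pos: [590.0, 15.1, 55.9]
tcp_rot: [0.778, 0.629, 0.004, 0.003]
ft_force: [6.7, -1.3, 6.3]
width: 1.0
grip_force: 3.8
```

```bash
python3 -c "from h import *;st()"
```

```text
t 16.48 tray xy [42.8  0.6] z 55.9 phi 1.3593 tilt [0.0035 0.0027] F tray [6.8 0.1 6.3] w 1.0 g 3.8109152019023895 j [ 0.01  0.98 -0.19  1.6   0.29  0.58 -0.55]
```

Emit:
arm_command(targets=[[[0,-0.13,-0.04],0,1],[[0,-0.14,-0.04],0,1],[[0,-0.14,-0.03],0,1],[[0,-0.14,-0.02],0,1],[[0,-0.14,0],0,1],[[0,0,0],0,1],[[0,0,0],0,1]])

```text
time_s: 17.07
ee_pos: [566.3, 19.8, 56.8]
tcp_rot: [0.777, 0.629, -0.0, -0.0]
ft_force: [0.3, 0.2, 0.1]
width: 1.001
grip_force: 0.0
```

```bash
python3 -c "from h import *;st()"
```

```text
t 17.07 tray xy [18.7  0.3] z 56.8 phi 1.3603 tilt [-0.0004 -0.0003] F tray [0.3 0.3 0.1] w 1.001 g 0.0 j [-0.    0.96 -0.18  1.68  0.29  0.53 -0.57]
```

Next: rise 1.7, shift 34.3 mm (tool y +1.143), then descend and clamp.

Emit:
arm_command(targets=[[[0,0,-0.85],0,1],[[0,0,-0.85],0,1],[[0,0.57,0],0,0.4],[[0,0.57,0],0,0.4],[[0,0,0],0,0.4],[[0,0,0],0,0.4],[[0,0,0],0,0.4],[[0,0,0.4],0,0.4]])

```text
time_s: 17.73
ee_pos: [600.6, 12.8, 97.1]
tcp_rot: [0.778, 0.629, 0.001, 0.0]
ft_force: [0.2, -0.4, 0.6]
width: 0.398
grip_force: 0.0
```

Emit:
arm_command(targets=[[[0,0,0.35],0,0.4],[[0,0,0.35],0,0.4],[[0,0,0],0,0.4],[[0,0,0],0,0],[[0,0,0],0,0],[[0,0,0],0,0],[[0,0,0],0,0],[[0,0,0],0,0]])

```text
time_s: 18.4
ee_pos: [600.5, 12.6, 75.2]
tcp_rot: [0.778, 0.629, 0.0, 0.0]
ft_force: [1.7, 0.5, -1.6]
width: 0.078
grip_force: 29.3
```

```bash
python3 -c "from h import *;st()"
```

```text
t 18.4 tray xy [53.6  0.4] z 75.2 phi 1.36 tilt [0.0003 0.0001] F tray [ 1.6  0.8 -1.6] w 0.078 g 29.31080996990204 j [ 0.02  0.97 -0.2   1.54  0.28  0.66 -0.52]
```

Emit:
arm_command(targets=[[[0,0,0],0,0.4],[[0,0,0],0,0.4],[[0,0,0],0,0.4],[[0,0,-0.8],0,0.4],[[0,0,-0.8],0,0.4],[[0,0,-0.8],0,1],[[0,0,-0.8],0,1],[[0,0,0],0.982,1]])

```text
time_s: 19.07
ee_pos: [601.8, 12.6, 175.2]
tcp_rot: [0.807, 0.59, 0.002, 0.001]
ft_force: [0.4, -0.1, 1.1]
width: 0.81
grip_force: 0.0
```

Emit:
arm_command(targets=[[[0,0,0],0.982,1],[[0,0,0],0.982,1],[[0,0,0],0.982,1],[[0,0,0],0.982,1],[[0,0,0],0.982,1],[[0,0,0],0.982,1],[[0,0,0],0.982,1],[[0,0,0],0.982,1]])

```text
time_s: 19.73
ee_pos: [600.3, 12.6, 171.0]
tcp_rot: [0.972, 0.234, 0.0, -0.0]
ft_force: [-0.2, 0.1, 0.2]
width: 1.0
grip_force: 0.0
```

Emit:
arm_command(targets=[[[0,0,0],0.982,1],[[-0.786,0.759,0],0,1],[[-0.786,0.759,0],0,1],[[-0.786,0.759,0],0,1],[[-0.786,0.759,0],0,1],[[-0.786,0.759,0],0,1],[[-0.786,0.759,0],0,1],[[-0.786,0.759,0],0,1]])

```text
time_s: 20.4
ee_pos: [504.9, -197.7, 171.1]
tcp_rot: [0.982, 0.188, 0.0, -0.0]
ft_force: [1.0, 0.0, 0.7]
width: 1.0
grip_force: 0.0
```

Emit:
arm_command(targets=[[[-0.786,0.759,0],0,1],[[-0.786,0.759,0],0,1],[[-0.786,0.759,0],0,1],[[-0.786,0.759,0],0,1],[[0,0,0],0,1],[[0,0,0],0,1]])

```text
time_s: 20.9
ee_pos: [450.8, -317.3, 170.9]
tcp_rot: [0.982, 0.186, -0.0, 0.0]
ft_force: [0.5, 0.2, -1.0]
width: 1.001
grip_force: 0.0
```

```bash
python3 - <<'E'
from h import *
import cv2
s=st();print(s['ee_pos'])
w=r.camera('wrist');cv2.imwrite('pics/w_raw.png',w['pixels'][:,:,::-1]);im=w['pixels'][:,:,::-1].copy()
sc,sd=r.camera('scene'),r.camera('side')
# tray walls check: overlay predicted upright beads
def crop(c,x,y):
    k=400/120;o=cv2.resize(c['pixels'][y:y+90,x:x+120,::-1],(400,300),interpolation=cv2.INTER_CUBIC)
    for W in('near','far','right','left'):
        p=[tuple(int(v) for v in (proj(c,rz(TY)@bead(W,1.5708,e)+[*TR,0])[0]-[x,y]+.5)*k) for e in(-1,1)]
        for q in p: cv2.circle(o,q,2,(0,0,255),-1)
    return o
a=np.hstack([crop(sc,250,125),crop(sd,275,190)])
# predicted heat sink top corners in the wrist image
f=200/np.tan(np.radians(w['fovy'])/2);H=np.linalg.inv(np.array(w['hand_eye']));Rt=Ro.from_quat(s['tcp_rot']).as_matrix()
for X in [(i*40,j*25,38) for i in(-1,1) for j in(-1,1)]:
    P=Rt.T@(rz(.378)@np.array(X)+[451.7,-316.1,0]-s['ee_pos']);q=H[:3,:3]@P+H[:3,3]
    u=q[:2]/q[2]*f+[w['cx'],w['cy']];print(u.round());cv2.circle(im,tuple(int(v) for v in u),3,(0,0,255),-1)
b=cv2.resize(im,(480,300));bb=np.zeros((300,800,3),np.uint8);bb[:,:480]=b
cv2.imwrite('pics/w1.png',np.vstack([a,bb]))
E
```

```text
t 20.9 tray xy [ -23.7 -353.6] z 170.9 phi 0.375 tilt [-0.0001  0.0001] F tray [ 0.5  0.3 -1. ] w 1.001 g 0.0 j [ 0.58  0.76 -0.05  1.66  0.05  0.72 -0.69]
[ 450.80337891 -317.28965947  170.89832439]
[339. 223.]
[292. 223.]
[341. 147.]
[289. 147.]
```

View pics/w1.png

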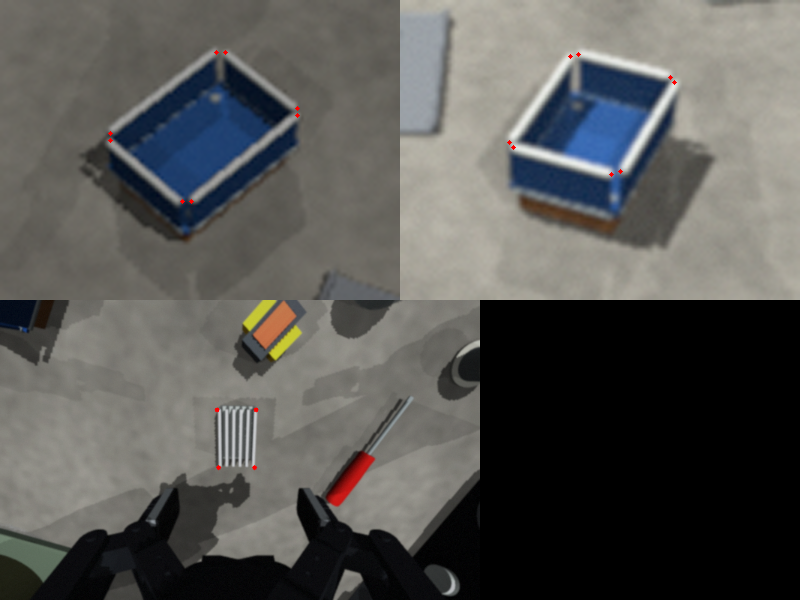

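All the beads sit on the predicted upright corners (top panels), and the wrist view shows the heat sink at (237,437), matching the prediction. I'll descend and grasp it.

Emit:
arm_command(targets=[[[0.04,-0.03,0.8],-0.03,1],[[0,0,0.9],0,1],[[0,0,0.9],0,1],[[0,0,0.9],0,1],[[0,0,0.9],0,1],[[0,0,0.6],0,1],[[0,0,0.38],0,1],[[0,0,0],0,1]])

```text
time_s: 21.72
ee_pos: [452.3, -313.4, 7.8]
tcp_rot: [0.982, 0.19, -0.001, -0.001]
ft_force: [-0.8, 0.5, 0.3]
width: 1.001
grip_force: 0.0
```

Emit:
arm_command(targets=[[[0,0,0],0,0.8],[[0,0,0],0,0.65],[[0,0,0],0,0.5],[[0,0,0],0,0.4],[[0,0,0],0,0.4],[[0,0,0],0,0.4]], squeeze=40)

```text
time_s: 22.22
ee_pos: [453.0, -314.9, 10.9]
tcp_rot: [0.982, 0.189, 0.001, 0.001]
ft_force: [-1.3, 2.2, 10.7]
width: 0.579
grip_force: 40.8
```

```bash
python3 -c "from h import *;print(st()['ee_pos'])"
```

```text
t 22.22 tray xy [ -22.  -350.8] z 10.9 phi 0.3809 tilt [0.0007 0.0005] F tray [-1.7  1.9 10.7] w 0.579 g 40.82327529788017 j [ 0.56  1.03 -0.03  1.75  0.07  0.37 -0.71]
[ 453.03804084 -314.86782833   10.86553386]
```

Emit:
arm_command(targets=[[[0,0,-0.3],0,0.4],[[0,0,-0.6],0,0.4],[[0,0,-0.8],0,0.4],[[0,0,-0.8],0,0.4],[[0,0,-0.8],0,0.4],[[0,0,-0.8],0,0.4],[[0,0,-0.6],0,0.4],[[0,0,0],0,0.4]])

```text
time_s: 22.88
ee_pos: [453.4, -315.4, 154.7]
tcp_rot: [0.982, 0.189, 0.002, 0.002]
ft_force: [-0.0, 0.3, -1.1]
width: 0.579
grip_force: 42.4
```

Emit:
arm_command(targets=[[[0,0,0],0.84,0.4],[[0,0,0],0.84,0.4],[[0,0,0],0.84,0.4],[[0,0,0],0.85,0.4],[[0,0,0],0.85,0.4],[[0,0,0],0.85,0.4],[[0,0,0],0.85,0.4],[[0,0,0],0,0.4]])

```text
time_s: 23.55
ee_pos: [452.4, -314.4, 150.8]
tcp_rot: [0.994, -0.107, 0.0, -0.0]
ft_force: [0.3, 0.7, -1.3]
width: 0.581
grip_force: 42.2
```

```bash
python3 -c "from h import *;print(st()['ee_pos'])"
```

```text
t 23.55 tray xy [ -22.7 -350.4] z 150.8 phi -0.2151 tilt [ 0. -0.] F tray [ 0.1  0.7 -1.3] w 0.581 g 42.15772842988372 j [ 0.48  0.8   0.12  1.68 -0.14  0.67 -1.1 ]
[ 452.44510814 -314.3959914   150.75616106]
```

Emit:
arm_command(targets=[[[0,0,0],-0.04,0.4],[[0.058,-0.9,0],0,0.4],[[0.058,-0.9,0],0,0.4],[[0.058,-0.9,0],0,0.4],[[0.058,-0.9,0],0,0.4],[[0.058,-0.9,0],0,0.4],[[0.058,-0.9,0],0,0.4],[[0.058,-0.9,0],0,0.4]])

```text
time_s: 24.22
ee_pos: [503.4, -130.9, 150.7]
tcp_rot: [0.995, -0.102, 0.0, -0.0]
ft_force: [0.9, -1.0, -1.9]
width: 0.583
grip_force: 42.3
```

Emit:
arm_command(targets=[[[0.058,-0.9,0],0,0.4],[[0.058,-0.9,0],0,0.4],[[0.058,-0.9,0],0,0.4],[[0.058,-0.9,0],0,0.4],[[0.058,-0.9,0],0,0.4],[[0.058,-0.88,0],0,0.4],[[0,0,0],0,0.4],[[0,0,0],0,0.4]])

```text
time_s: 24.88
ee_pos: [546.6, 24.9, 150.5]
tcp_rot: [0.995, -0.101, -0.0, -0.0]
ft_force: [-0.6, -0.9, -1.5]
width: 0.58
grip_force: 42.4
```

```bash
python3 - <<'E'
from h import *
import cv2
s=st()
def crop(c,x,y): return cv2.resize(c['pixels'][y:y+110,x:x+120,::-1],(400,367),interpolation=cv2.INTER_CUBIC)
cv2.imwrite('pics/p1.png',np.hstack([crop(r.camera('scene'),250,100),crop(r.camera('side'),275,160)]))
E
```

```text
t 24.88 tray xy [-1.7  1. ] z 150.5 phi -0.2017 tilt [-0.0001 -0.0002] F tray [-0.4 -1.  -1.5] w 0.58 g 42.380721336230636 j [-0.22  0.8   0.22  1.7  -0.26  0.67 -1.63]
```

View pics/p1.png

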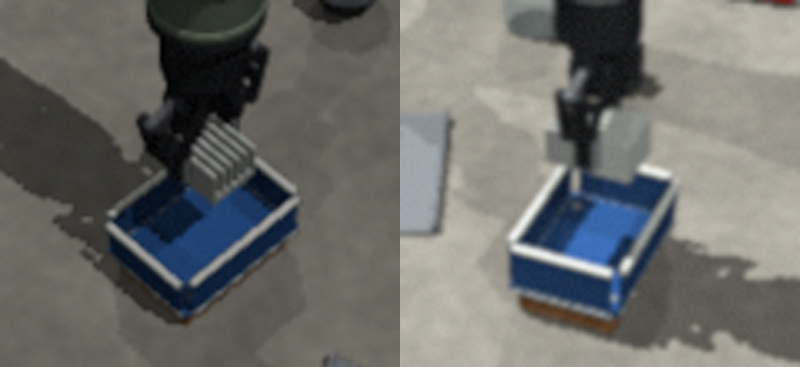

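The heat sink is level and above the tray centre, with its fins up. I'll make a small alignment correction and lower it.

Emit:
arm_command(targets=[[[0.057,0.033,0],0.093,0.4],[[0,0,0.7],0,0.4],[[0,0,0.8],0,0.4],[[0,0,0.7],0,0.4],[[0,0,0.6],0,0.4],[[0,0,0.4],0,0.4],[[0,0,0.2],0,0.4],[[0,0,0],0,0.4]])

```text
time_s: 25.65
ee_pos: [547.7, 21.6, 47.7]
tcp_rot: [0.994, -0.108, -0.001, 0.0]
ft_force: [-0.5, -1.0, -0.8]
width: 0.579
grip_force: 42.4
```

Emit:
arm_command(targets=[[[0,0,0],0,0.4],[[0,0,0],0,0.4]])

```text
time_s: 25.82
ee_pos: [548.5, 22.0, 49.4]
tcp_rot: [0.994, -0.108, 0.001, -0.0]
ft_force: [-0.0, 0.5, -1.2]
width: 0.581
grip_force: 42.4
```

```bash
python3 -c "from h import *;st()"
```

```text
t 25.82 tray xy [ 0.8 -1.3] z 49.4 phi -0.2166 tilt [ 0.0006 -0.0001] F tray [-0.1  0.5 -1.2] w 0.581 g 42.436255775392056 j [-0.18  0.97  0.16  1.75 -0.31  0.45 -1.6 ]
```

Not down yet. I'll continue in small steps.

Emit:
arm_command(targets=[[[0,0,0.05],0,0.4],[[0,0,0.05],0,0.4],[[0,0,0.05],0,0.4],[[0,0,0.03],0,0.4],[[0,0,0],0,0.4],[[0,0,0],0,0.4]])

```text
time_s: 26.32
ee_pos: [548.1, 22.3, 43.1]
tcp_rot: [0.994, -0.108, -0.0, -0.0]
ft_force: [0.4, -0.1, -0.5]
width: 0.583
grip_force: 42.4
```

Emit:
arm_command(targets=[[[0,0,0.03],0,0.4],[[0,0,0],0,0.4],[[0,0,0],0,0.4]])

```text
time_s: 26.57
ee_pos: [548.1, 22.3, 42.2]
tcp_rot: [0.994, -0.108, -0.0, -0.0]
ft_force: [0.1, -0.0, -1.3]
width: 0.578
grip_force: 42.4
```

Emit:
arm_command(targets=[[[0,0,0.03],0,0.4],[[0,0,0],0,0.4],[[0,0,0],0,0.4]])

```text
time_s: 26.82
ee_pos: [548.1, 22.3, 41.9]
tcp_rot: [0.994, -0.108, 0.0, -0.0]
ft_force: [-3.5, 1.0, 13.1]
width: 0.581
grip_force: 43.8
```

Contact at 41.9. Ease off, release, then rise.

Emit:
arm_command(targets=[[[0,0,-0.02],0,0.4],[[0,0,0],0,0.4],[[0,0,0],0,0.65],[[0,0,0],0,0.75],[[0,0,0],0,0.85],[[0,0,0],0,0.9],[[0,0,0],0,0.9],[[0,0,-0.1],0,0.9]])

```text
time_s: 27.48
ee_pos: [547.9, 22.3, 44.6]
tcp_rot: [0.994, -0.108, -0.0, -0.0]
ft_force: [-0.6, 0.6, 0.0]
width: 0.901
grip_force: 0.0
```

Emit:
arm_command(targets=[[[0,0,-0.4],0,0.9],[[0,0,-0.7],0,0.9],[[0,0,-0.9],0,0.9],[[0,0,-0.9],0,0.9],[[0,0,-0.9],0,0.9],[[0,0.9,-0.5],0,0.9],[[-0.5,0.9,0],0,0.9],[[-0.5,0.9,0],0,0.9]])

```text
time_s: 28.15
ee_pos: [501.1, -51.2, 175.6]
tcp_rot: [0.994, -0.108, 0.001, 0.0]
ft_force: [0.8, -1.0, -0.8]
width: 0.902
grip_force: 0.0
```

Emit:
arm_command(targets=[[[-0.3,0.9,0],0,0.9],[[-0.3,0.9,0],0,0.9],[[0,0.9,0],0,0.9],[[0,0.9,0],0,0.9],[[0,0,0],0,0.9],[[0,0,0],0,0.9]])

```text
time_s: 28.65
ee_pos: [460.3, -153.1, 174.7]
tcp_rot: [0.994, -0.109, 0.0, 0.0]
ft_force: [0.3, -0.0, -0.7]
width: 0.905
grip_force: 0.0
```

```bash
python3 - <<'E'
from h import *
import cv2
s=st()
def crop(c,x,y,hs=True):
    k=400/100;o=cv2.resize(c['pixels'][y:y+90,x:x+100,::-1],(400,360),interpolation=cv2.INTER_CUBIC)
    P=[bead(W,1.5708,e) for W in('near','far','right','left') for e in(-1,1)]+[np.array([i*40+0,j*25,69]) for i in(-1,1) for j in(-1,1)]
    for X in P: cv2.circle(o,tuple(int(v) for v in (proj(c,rz(TY)@X+[*TR,0])[0]-[x,y]+.5)*k),2,(0,0,255),-1)
    return o
cv2.imwrite('pics/f1.png',np.hstack([crop(r.camera('scene'),262,125),crop(r.camera('side'),285,190)]))
E
```

```text
t 28.65 tray xy [ -48.7 -191.1] z 174.7 phi -0.2188 tilt [0.0003 0.0001] F tray [ 0.3  0.  -0.7] w 0.905 g 0.0 j [ 0.16  0.69  0.18  1.89 -0.2   0.58 -1.33]
```

View pics/f1.png

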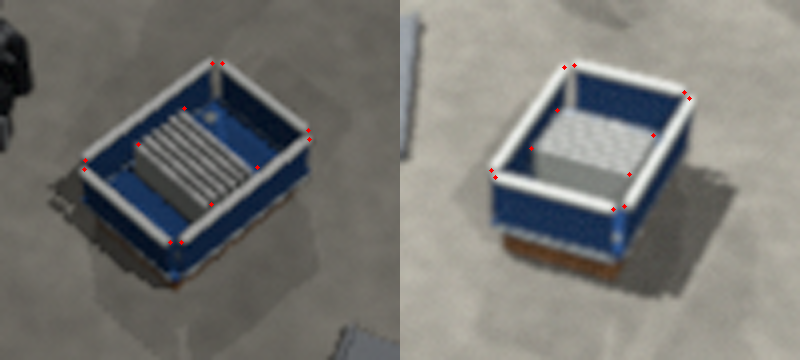

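The heat sink sits flat with its fins up at the tray centre, its top corners at about (138,145), (184,109) and (211,205). All four beads lie on the upright predictions, so I'm handing in.

```bash
python3 -c "from cell import r;print(r.finish_job())"
```

```text
the job is handed in; nothing more can be done
None
```

All four tray walls are folded upright, the heat sink stands fins up on the tray floor, and the job was handed in at about 29 s of robot time; the hand-in returned no verdict.

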